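# Snap the dust caps onto the hubs

### The job

Three hubs stand in a row on the bar and one already has its dust cap. Put one of the two loose black caps on each bare hub to complete the row: press each straight down past the click and keep pressing for about a second with the cap fully home, its rim flat on the hub's flange. Finish with the gripper still pressing down firmly (about 10 N) on the second cap, do not let go of it, and leave the tools and parts lying about where they are.

Things in the scene. Friction and masses are not known exactly. Their poses are not given: they have to be found in the camera images.
- cap_a: loose round black push-on dust cap, 44 mm outside diameter, 26 mm tall, 40 g, standing mouth down. Origin: centre of its underside (the mouth), z up to its closed top, round about z. Hollow: 22 mm deep inside, with an inward lip 3 mm thick at the mouth leaving a 29 mm opening. The two caps are alike; either fits either hub.
- cap_b: loose round black push-on dust cap, 44 mm outside diameter, 26 mm tall, 40 g, standing mouth down. Origin: centre of its underside (the mouth), z up to its closed top, round about z. Hollow: 22 mm deep inside, with an inward lip 3 mm thick at the mouth leaving a 29 mm opening. The two caps are alike; either fits either hub.
- hub_a: open bicycle hub end standing upright on the bar, fixed: an upper flange 50 mm across, and on it a 25 mm diameter, 20 mm tall steel stub with a tapered top (17 mm) and four bowed leaf springs that bulge to 35 mm diameter about 10 mm above the flange. Origin: centre of its foot on the bar.
- hub_b: open bicycle hub end standing upright on the bar, fixed: an upper flange 50 mm across, and on it a 25 mm diameter, 20 mm tall steel stub with a tapered top (17 mm) and four bowed leaf springs that bulge to 35 mm diameter about 10 mm above the flange. Origin: centre of its foot on the bar.
- hub_a_seat (a point): centre of the top of this hub's upper flange (z up, about 40 mm above the bench); a cap fully home has its underside's centre here. A cap set on the stub rests on the springs about 14 mm too high; pressed down, the force climbs to about 8 to 10 N, then drops as the springs click out over the lip some 10 mm above home and draw it down (up to 6 N) till its rim is flat on the flange.
- hub_b_seat (a point): centre of the top of this hub's upper flange (z up, about 40 mm above the bench); a cap fully home has its underside's centre here. A cap set on the stub rests on the springs about 14 mm too high; pressed down, the force climbs to about 8 to 10 N, then drops as the springs click out over the lip some 10 mm above home and draw it down (up to 6 N) till its rim is flat on the flange.
- hub_done: the hub that already wears its cap, fixed with it; same size, cap top 48 mm above the hub's foot. Origin: centre of its foot on the bar. It shows how a finished hub looks.
- hub_bar: fixed dark steel bar, 70 mm (x) by 285 mm (y) by 18 mm tall, on the bench; origin: centre of its underside. The three hubs stand along its y axis at -90, 0 and +90 mm, in any order.
- tyre_lever: bystander: loose tyre lever, 16x117x8 mm, long in its y; origin: centre of underside. Leave it.
- cone_spanner: bystander: loose thin double-ended spanner, 34x168x8 mm, long in its y; origin: centre of underside. Leave it.
- brake_pad: bystander: loose brake pad with a stud, 30x52x12 mm; origin: centre of underside. Leave it.
- spoke_key: bystander: loose small ring-shaped spoke key, 36x36x10 mm; origin: centre of underside. Leave it.
- cassette: bystander: loose stack of five sprockets, 109x109x24 mm; origin: centre of underside. Leave it.
- grease_tin: bystander: loose round flat grease tin, 79 mm diameter, 30 mm tall; origin: centre of underside. Leave it.

How it is judged (in metres and radians):
On the way:
1. one cap is clicked fully home on a bare hub and kept pressed there with at least 4 N for 0.4 s (((z of cap_a in the frame of hub_a_seat between -0.003 and 0.0025 m and horizontal distance between cap_a and hub_a_seat below 0.004 m and angle between cap_a's own z axis and vertical below 0.1 rad and contact force between cap_a and hub_a above 4 N and contact force between the fingers and cap_a above 2 N) or (z of cap_a in the frame of hub_b_seat between -0.003 and 0.0025 m and horizontal distance between cap_a and hub_b_seat below 0.004 m and angle between cap_a's own z axis and vertical below 0.1 rad and contact force between cap_a and hub_b above 4 N and contact force between the fingers and cap_a above 2 N) or (z of cap_b in the frame of hub_a_seat between -0.003 and 0.0025 m and horizontal distance between cap_b and hub_a_seat below 0.004 m and angle between cap_b's own z axis and vertical below 0.1 rad and contact force between cap_b and hub_a above 4 N and contact force between the fingers and cap_b above 2 N) or (z of cap_b in the frame of hub_b_seat between -0.003 and 0.0025 m and horizontal distance between cap_b and hub_b_seat below 0.004 m and angle between cap_b's own z axis and vertical below 0.1 rad and contact force between cap_b and hub_b above 4 N and contact force between the fingers and cap_b above 2 N))), for 0.4 s.
At the end, for the whole second after the job is handed in: Each bare hub wears one cap: underside within 2.5 mm of the flange, centred within 4 mm, level within 0.1 rad. The gripper is on one of them only and still presses it on its hub with at least 4 N through the last second (((z of cap_a in the frame of hub_a_seat between -0.003 and 0.0025 m and horizontal distance between cap_a and hub_a_seat below 0.004 m and angle between each of cap_a, cap_b's own z axis and vertical below 0.1 rad and contact force between cap_a and hub_a above 4 N and contact force between the fingers and cap_a above 2 N and z of cap_b in the frame of hub_b_seat between -0.003 and 0.0025 m and horizontal distance between cap_b and hub_b_seat below 0.004 m and contact force between the fingers and cap_b below 0.1 N) or (z of cap_a in the frame of hub_b_seat between -0.003 and 0.0025 m and horizontal distance between cap_a and hub_b_seat below 0.004 m and angle between each of cap_a, cap_b's own z axis and vertical below 0.1 rad and contact force between cap_a and hub_b above 4 N and contact force between the fingers and cap_a above 2 N and z of cap_b in the frame of hub_a_seat between -0.003 and 0.0025 m and horizontal distance between cap_b and hub_a_seat below 0.004 m and contact force between the fingers and cap_b below 0.1 N) or (z of cap_b in the frame of hub_a_seat between -0.003 and 0.0025 m and horizontal distance between cap_b and hub_a_seat below 0.004 m and angle between each of cap_b, cap_a's own z axis and vertical below 0.1 rad and contact force between cap_b and hub_a above 4 N and contact force between the fingers and cap_b above 2 N and z of cap_a in the frame of hub_b_seat between -0.003 and 0.0025 m and horizontal distance between cap_a and hub_b_seat below 0.004 m and contact force between the fingers and cap_a below 0.1 N) or (z of cap_b in the frame of hub_b_seat between -0.003 and 0.0025 m and horizontal distance between cap_b and hub_b_seat below 0.004 m and angle between each of cap_b, cap_a's own z axis and vertical below 0.1 rad and contact force between cap_b and hub_b above 4 N and contact force between the fingers and cap_b above 2 N and z of cap_a in the frame of hub_a_seat between -0.003 and 0.0025 m and horizontal distance between cap_a and hub_a_seat below 0.004 m and contact force between the fingers and cap_a below 0.1 N))); the arm keeps its last pose, push and grip.
It fails at once if a bystander is moved by more than 20 mm (distance of any of tyre_lever, cone_spanner, brake_pad, spoke_key, cassette, grease_tin from where it was at the start of the episode above 0.02 m).
It fails at once if a cap is pressed on its hub with more than 60 N (contact force between any of cap_a, cap_b and hub_a above 60 N or contact force between any of cap_a, cap_b and hub_b above 60 N).
It also fails if it takes over 67 s, if anything falls off the work surface, if the arm or the gripper's body presses on something with over 40 N, if the wrist force passes 120 N, or if a joint passes its speed limit or range.

### The arm

A 6-joint arm with a two-finger parallel gripper is mounted at the origin on a cart in front of the work surface, level with it; the furniture and walls round the work are solid. World frame = base frame: x ahead of the robot, y to its left, z up, the work surface at z = 0. Lengths are in mm, angles in rad, forces in N, time in s.
With the tool pointing down it reaches from about 375 to 975 mm from the base axis. Payload 3.8 kg.
Tool frame: the origin (TCP) lies midway between the tips of the shut fingers; the grasp point (between the pads) lies bot.tcp_to_grasp behind it (bot.tcp_to_grasp is the distance from the TCP to the grasp point, in mm); z points along the fingers, y is the line along which they close (so a half turn about z gives the same grasp; the last joint's range is limited). The gripper opens to 88 mm and grips with 3 to 60 N. Pads are 18 mm wide; open, the fingers measure 123 mm over their backs; the gripper's body (75 mm by 187 mm) begins 45 mm behind the grasp point.
Start: joints at [1.137, 0.264, 1.604, -0, 1.274, -0.037], TCP at [260.864, 622.55, 212.406] pointing down, gripper open.
Joint ranges: [-2.63, 2.63], [-0.94, 2.18], [0.31, 2.57], [-1.31, 4.45], [0, 2.66], [-2.55, 2.55]. Speed limits (rad/s): [2.57, 2.57, 3.14, 3.14, 3.14, 3.14].

### API

Orientations are given as a unit quaternion [x, y, z, w].
In Python, from plant import bot gives the robot as it stands. The module is installed in compiled form; this text tells all that it offers.
- The arm moves only by the tool apply_moves, never from a script. Its argument "steps" is a list of rows, each a list of 3 entries, a list of its own where there are three numbers: the turn, a rotation vector about the tool's x, y, z in rad, then the shift along the tool's x, y, z in mm, then the opening, from 0 (shut) to 1 (fully open). In form: [[[rx, ry, rz], [tx, ty, tz], hand], ...]. A call has 1 to 10 rows; each row is the pose to reach, as a shift and turn from the pose commanded when the call began, along the tool's axes at that moment; what a row does not reach only later rows make up. A row lasts 1/10 s, in which the tool goes at most 50 mm and 8.59 degrees, less where a joint would pass 70% of its speed; a pose out of reach is approached as far as the arm can. A call with a gripper value outside its range is refused whole. The fingers move at their own pace and stop on an object; "force" is the grip in N (left out, the last holds). Time passes only in rows, so rows that repeat a pose let the fingers close. It gives the time, the measured TCP pose, the force, the opening and the grip force at its end, in the units of the state.
- bot.get_state(): the state, without advancing time (a new reading comes with each control period).
- bot.grab_frame(name): name is "scene" or "top"; returns a dict with "pixels" (480x640x3 uint8, blue, green, red), "fx", "fy", "cx", "cy" (pixels), "T" (4x4, takes a point from camera to world coordinates). Camera axes: x right, y down, z forward; pixel columns grow to the right and rows downward; lengths in mm; the calibration is good to about 2 mm. A picture is of the moment at which its call begins. There is no depth.
- bot.close_job(): hands the job in; it is judged then, once.
Trained networks look in a picture, given as the dict that the camera call returned (one of the last four; its "shot" number tells which), for a name from the list of things; names that differ only in an ending like _2 or _b are one class to them, and where a whole thing is asked for, a point or a joint stands for the part that bears it (a point fixed in the world has none). Each returns a list of dicts, best first, with "p" (0 to 1); they miss things now and then, are a little off and sometimes report something else, mostly with a low value. They report only what shows in the picture. A call takes as long as a camera call.
- bot.regions_of(picture, name): "pixels" (480x640 bool, what is visible of it) and "bbox" ([left, top, width, height] in pixels, round what is visible of it).
The state is a dict: "time_s": time; "joint_positions": joint angles; "joint_velocities": joint speeds; "effort": joint torques, N m; "ee_pos": TCP position; "tcp_rot": TCP orientation; "ft_force": force on the tool from outside, world axes, zero at the start; "wrist_torque": the same for the moment, N m; "opening": opening from 0.0 (shut) to 1.0 (fully open); "finger_force": force on a finger pad.
Only numpy, scipy, OpenCV 4.12 (cv2) and the standard library are available. Lean on these libraries where they do the work, as an engineer would, in place of code of your own. Each camera call takes 0.05 s, during which the arm holds its last target. There are 200 camera calls.

## Working session

There is one attempt and no reset: what is moved stays moved. The work goes in short steps, Python scripts to look and compute and a tool call to move; the robot and the scene stay as the last step left them, time stands still between calls to the robot, and variables do not carry over. Pictures are saved under pics/ and viewed, at most 10 in all, crops included, and the job is handed in when it is done.

Besides the shell and the picture viewer there is one more tool, called after "Emit:" as name(argument=value, ...) on one line, values as JSON. apply_moves: Moves the arm, as the interface text tells. Its arguments: {"type":"object","properties":{"steps":{"type":"array","items":{"type":"array"}},"force":{"type":"number"}},"required":["steps"]}

```bash
mkdir -p pics
cat > h.py <<'E'
from plant import bot
import numpy as np, cv2
def ray(f,u,v,z):
    T=np.array(f["T"]);d=T[:3,:3]@np.array([(u-f["cx"])/f["fx"],(v-f["cy"])/f["fy"],1]);o=T[:3,3]
    return o+d*(z-o[2])/d[2]
def proj(f,P):
    T=np.array(f["T"]);p=T[:3,:3].T@(np.array(P,float)-T[:3,3])
    return f["fx"]*p[0]/p[2]+f["cx"],f["fy"]*p[1]/p[2]+f["cy"]
E
python3 - <<'E'
from h import *
s=bot.get_state();print(bot.tcp_to_grasp,s["tcp_rot"],s["ee_pos"],s["ft_force"],s["opening"])
for n in ["top","scene"]:
    f=bot.grab_frame(n);cv2.imwrite(f"pics/{n}0.png",f["pixels"])
    print(n,np.round(f["T"],3).tolist(),f["fx"])
    for k in ["cap_a","hub_a","hub_done","hub_bar","cone_spanner","grease_tin","cassette","tyre_lever","brake_pad","spoke_key"]:
        for r in bot.regions_of(f,k)[:4]:
            b=r["bbox"];m=cv2.moments(r["pixels"].astype(np.uint8),True)
            c=(m["m10"]/m["m00"],m["m01"]/m["m00"])
            z={"cap_a":26,"hub_a":40,"hub_done":66,"hub_bar":18}.get(k,10)
            print(k,round(r["p"],2),b,np.round(c,1),np.round(ray(f,*c,z)))
E
```

```text
18.700000000000003 [ 1.97100765e-01  9.80382633e-01 -1.06005033e-03 -2.40812187e-04] [260.58289779 621.86484432 211.10690894] [-0.75871897 -0.14892106 -1.27820305] 1.0008985924040952
top [[0.032, -0.978, 0.208, 171.98], [-0.999, -0.03, 0.013, -10.297], [-0.006, -0.208, -0.978, 1502.107], [0.0, 0.0, 0.0, 1.0]] 608.8809249664583
cap_a 0.81 [232.5, 240.7, 19.0, 22.4] [242.7 250.1] [436. 194.  26.]
hub_a 0.69 [346.7, 214.0, 18.9, 26.2] [355.4 225.6] [503. -82.  40.]
hub_a 0.6 [383.2, 214.2, 20.2, 22.8] [391.9 225.6] [ 506. -172.   40.]
hub_done 0.8 [309.5, 211.8, 19.8, 27.6] [319.3 224.7] [497.   6.  66.]
hub_bar 0.68 [295.9, 214.1, 115.8, 29.9] [356.1 228.5] [501. -85.  18.]
cone_spanner 0.56 [319.2, 268.9, 58.7, 15.0] [349. 277.] [380. -70.  10.]
cone_spanner 0.47 [206.1, 272.9, 46.2, 10.6] [232.3 275.6] [374. 218.  10.]
grease_tin 0.58 [132.0, 240.0, 34.7, 29.4] [147.  256.7] [415. 433.  10.]
grease_tin 0.33 [167.7, 193.1, 14.5, 18.8] [174.  202.3] [557. 377.  10.]
cassette 0.89 [475.9, 185.5, 45.1, 37.9] [495.4 201.6] [ 583. -436.   10.]
cassette 0.3 [349.9, 212.1, 17.2, 23.8] [355.6
[... 627 characters left out ...]
1, 19.2, 21.0] [360.1 213. ] [ 499. -168.   40.]
hub_a 0.81 [324.5, 215.1, 19.9, 20.8] [332.4 227. ] [496. -79.  40.]
hub_a 0.46 [238.8, 286.7, 21.1, 21.5] [248.9 296.5] [418. 203.  40.]
hub_done 0.95 [292.0, 225.2, 20.2, 26.2] [302.5 239.3] [481.  20.  66.]
hub_bar 0.8 [279.3, 203.2, 105.4, 61.1] [329.3 236.4] [490. -66.  18.]
cone_spanner 0.65 [328.8, 253.4, 56.9, 34.4] [354.2 268.2] [376. -63.  10.]
grease_tin 0.68 [136.7, 332.0, 37.2, 38.0] [156.9 351.3] [416. 429.  10.]
cassette 0.62 [403.5, 172.5, 13.0, 9.6] [409.5 176. ] [ 568. -396.   10.]
tyre_lever 0.54 [232.8, 314.5, 41.0, 21.2] [251.7 323.7] [369. 225.  10.]
spoke_key 0.63 [147.2, 292.1, 18.5, 12.1] [154.7 297.2] [553. 378.  10.]
```

View pics/top0.png

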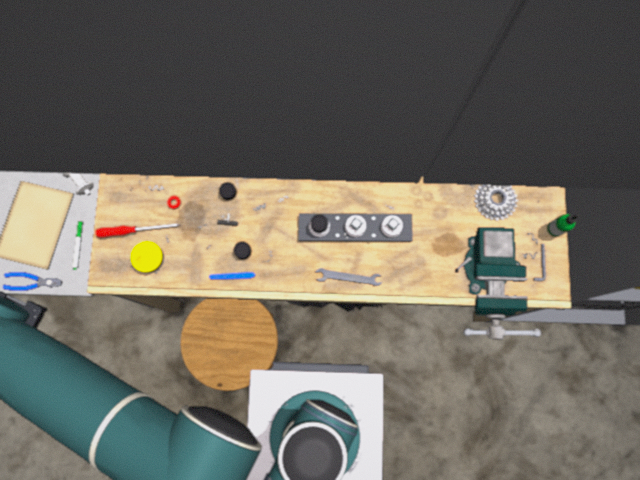

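View pics/scene0.png

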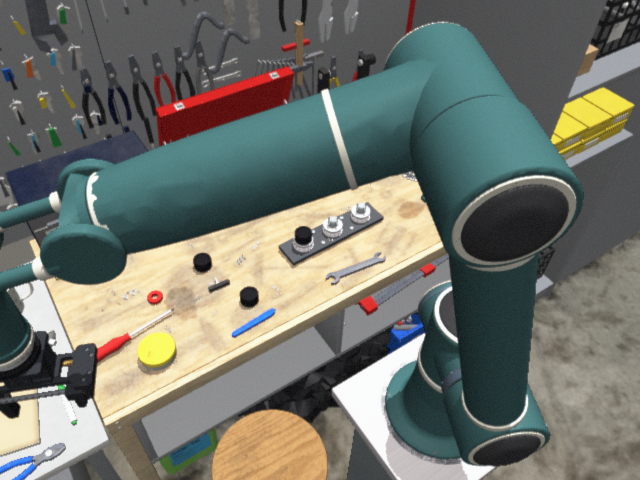

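```bash
cat >> h.py <<'E'
from scipy.optimize import least_squares
def hullc(f,x,y,cyl):
    a=np.linspace(0,2*np.pi,40,endpoint=False);im=np.zeros((1920,2560),np.uint8)
    P=[proj(f,[x+r*np.cos(t),y+r*np.sin(t),z]) for r,z in cyl for t in a]
    h=cv2.convexHull(np.array(P,np.float32));m=cv2.moments(h);return np.array([m["m10"],m["m01"]])/m["m00"]
CAP=[(22,0),(22,26)];DONE=[(25,18),(25,40),(22,66)];HUB=[(25,18),(25,40),(12.5,57),(8.5,60)]
def cen(r):
    m=cv2.moments(r["pixels"].astype(np.uint8),True);return np.array([m["m10"],m["m01"]])/m["m00"]
def fit(obs,cyl,x0):
    r=least_squares(lambda p:np.concatenate([hullc(f,*p,cyl)-c for f,c in obs]),x0,diff_step=1e-4)
    return np.round(r.x,1),np.round(r.fun,1)
E
python3 - <<'E'
from h import *
F=[bot.grab_frame(n) for n in ("top","scene")]
for nm,key,cyl,x0 in [("cap1","cap_a",CAP,(430,196)),("cap2","cap_a",CAP,(578,243)),("done","hub_done",DONE,(495,10)),("hubM","hub_a",HUB,(498,-80)),("hubR","hub_a",HUB,(500,-170))]:
    obs=[]
    for f in F:
        R=[r for r in bot.regions_of(f,key) if np.hypot(*(cen(r)-hullc(f,*x0,cyl)))<12]
        if R: obs.append((f,cen(R[0])))
        else:   # dark blob fallback
            u,v=map(int,hullc(f,*x0,cyl));g=f["pixels"].max(2)
            m=np.zeros((480,640),np.uint8);m[v-16:v+16,u-16:u+16]=g[v-16:v+16,u-16:u+16]<70
            mm=cv2.moments(m,True);obs.append((f,np.array([mm["m10"],mm["m01"]])/mm["m00"]));print("fallback",obs[-1][1],mm["m00"])
    print(nm,fit(obs,cyl,x0),[fit([o],cyl,x0)[0] for o in obs])
    if cyl is CAP or cyl is DONE:
        pass
E
```

```text
cap1 (array([436.4, 195.3]), array([ 0.1,  0.4, -0.3, -0.3])) [array([437.3, 195.7]), array([435.2, 195.2])]
cap2 (array([588.7, 240.5]), array([ 0.1,  0.2, -0.2, -0.1])) [array([589.1, 240.8]), array([588.1, 240.4])]
done (array([502.1,   6.6]), array([ 0.2,  0.4, -0.4, -0.3])) [array([503.2,   7.1]), array([500.5,   6.3])]
hubM (array([504.7, -82.8]), array([ 0.1,  0.3, -0.3, -0.3])) [array([505.5, -82.5]), array([503.6, -83. ])]
hubR (array([ 506.1, -173. ]), array([ 0.2,  0.1, -0.2, -0. ])) [array([ 506.4, -172.6]), array([ 505.8, -173.5])]
```

Emit:
apply_moves(steps=[[[0,0,-0.13],[0,0,-20],1],[[0,0,-0.26],[0,0,-20],1],[[0,0,-0.397],[0,0,-20],1],[[0,0,-0.397],[0,0,-20],1]])

```text
time_s: 2.1
ee_pos: [260.9, 622.6, 232.7]
tcp_rot: [-0.0, 1.0, 0.0, 0.0]
ft_force: [-0.0, 0.2, 0.6]
opening: 0.997
finger_force: 0.0
```

Emit:
apply_moves(steps=[[[0,0,0],[-18,-43,0],1],[[0,0,0],[-36,-86,0],1],[[0,0,0],[-54,-129,0],1],[[0,0,0],[-72,-172,0],1],[[0,0,0],[-90,-215,20],1],[[0,0,0],[-108,-258,40],1],[[0,0,0],[-126,-301,60],1],[[0,0,0],[-144,-344,80],1],[[0,0,0],[-162,-387,100],1],[[0,0,0],[-175.5,-427.3,120],1]])

```text
time_s: 3.1
ee_pos: [437.2, 194.2, 112.5]
tcp_rot: [0.002, 1.0, 0.0, 0.001]
ft_force: [1.5, -0.0, -0.7]
opening: 1.001
finger_force: 0.0
```

Emit:
apply_moves(steps=[[[0,0,0],[0,0,0],1],[[0,0,0],[0,0,0],1],[[0,0,0],[0,0,0],1]])

```text
time_s: 3.4
ee_pos: [436.7, 196.8, 113.4]
tcp_rot: [0.0, 1.0, 0.0, 0.001]
ft_force: [0.1, 0.3, -0.3]
opening: 1.001
finger_force: 0.0
```

Run:
```python
from h import *
s=bot.get_state();print(s["ee_pos"],s["ft_force"])
f=bot.grab_frame("scene");g=bot.grab_frame("top")
for q,n in((f,"s"),(g,"t")):
    u,v=map(int,proj(q,[436,195,40]));c=q["pixels"][max(v-60,0):v+60,max(u-80,0):u+80]
    cv2.imwrite(f"pics/c1{n}.png",cv2.resize(c,None,fx=2.4,fy=4.8) if 0 else cv2.resize(c,None,fx=4,fy=4))
a,b=cv2.imread("pics/c1s.png"),cv2.imread("pics/c1t.png")
cv2.imwrite("pics/c1.png",cv2.resize(np.vstack([a,b]),None,fx=.62,fy=.62))
```

```text
[436.71072725 196.77880183 113.42190158] [ 0.07994751  0.31014127 -0.28620888]
```

View pics/c1.png

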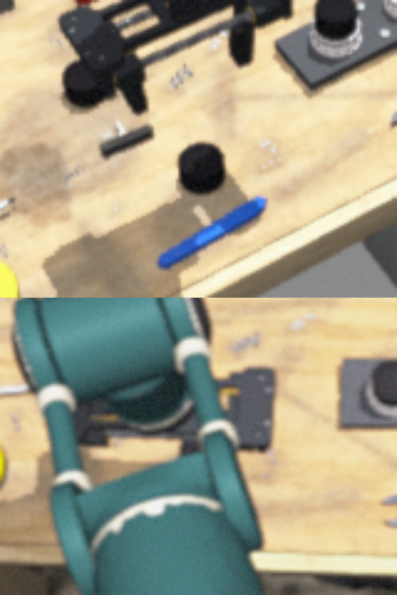

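Emit:
apply_moves(steps=[[[0,0,0],[0,0,40],1],[[0,0,0],[0,0,75],1],[[0,0,0],[0,0,100],1],[[0,0,0],[0,0,108],1],[[0,0,0],[0,0,108],1],[[0,0,0],[0,0,108],0.4],[[0,0,0],[0,0,108],0.4],[[0,0,0],[0,0,108],0.3],[[0,0,0],[0,0,108],0.3],[[0,0,0],[0,0,108],0.3]], force=45)

```text
time_s: 4.5
ee_pos: [436.7, 195.9, 5.2]
tcp_rot: [-0.0, 1.0, 0.0, 0.001]
ft_force: [-0.2, -0.4, -0.4]
opening: 0.57
finger_force: 0.0
```

Emit:
apply_moves(steps=[[[0,0,0],[0,0,0],0.3],[[0,0,0],[0,0,0],0.3],[[0,0,0],[0,0,0],0.3]])

```text
time_s: 4.8
ee_pos: [436.2, 195.7, 4.6]
tcp_rot: [-0.0, 1.0, -0.0, -0.0]
ft_force: [-0.3, -0.8, 0.4]
opening: 0.312
finger_force: 0.0
```

Run:
```python
from h import *
s=bot.get_state();print(s["ee_pos"],s["opening"],s["finger_force"])
f=bot.grab_frame("scene")
print([(r["p"],r["bbox"],np.round(ray(f,*cen(r),13))) for r in bot.regions_of(f,"cap_a")])
u,v=map(int,proj(f,[436,195,20]));c=f["pixels"][v-65:v+65,u-85:u+85]
cv2.imwrite("pics/c2.png",cv2.resize(c,None,fx=4,fy=4,interpolation=cv2.INTER_CUBIC));print(u-85,v-65)
```

```text
[436.21286316 195.70556077   4.58024434] 0.3115227499421887 0.0
[(0.67, [240.2, 287.0, 21.7, 21.3], array([433., 195.,  13.])), (0.48, [191.9, 254.6, 19.3, 16.5], array([591., 241.,  13.]))]
163 229
```

View pics/c2.png

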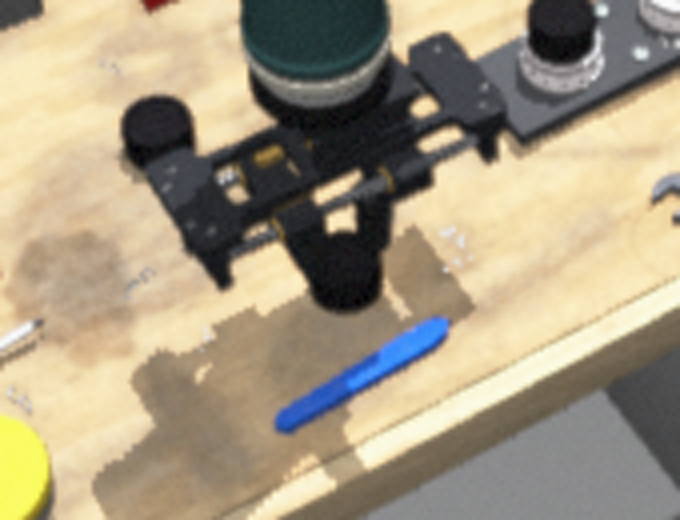

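Emit:
apply_moves(steps=[[[0,0,0],[0,0,0],0],[[0,0,0],[0,0,0],0],[[0,0,0],[0,0,0],0],[[0,0,0],[0,0,0],0]])

```text
time_s: 5.3
ee_pos: [436.3, 195.8, 4.6]
tcp_rot: [-0.0, 1.0, -0.0, -0.0]
ft_force: [0.0, -0.4, -0.3]
opening: 0.005
finger_force: 0.0
```

Run:
```python
from h import *
s=bot.get_state();print(s["ee_pos"],s["joint_positions"],s["tcp_rot"])
f=bot.grab_frame("scene");t=bot.grab_frame("top")
out=[]
for q in(f,t):
    u,v=map(int,proj(q,[436,195,20]));im=cv2.resize(q["pixels"][v-33:v+33,u-60:u+60],None,fx=6,fy=6*.7,interpolation=cv2.INTER_CUBIC)
    im=cv2.resize(q["pixels"][v-45:v+30,u-60:u+60],None,fx=6,fy=6,interpolation=cv2.INTER_CUBIC) if q is f else cv2.resize(q["pixels"][v-10:v+14,u-60:u+60],None,fx=6,fy=6)
    oy=v-45 if q is f else v-10
    for z in (4.6,23,50,80,110):
        a,b=proj(q,[*s["ee_pos"][:2],z]);cv2.circle(im,(int((a-u+60.5)*6),int((b-oy+.5)*6)),3,(0,0,255),1)
    out.append(im)
im=np.vstack(out);im=cv2.convertScaleAbs(im,alpha=1.8,beta=20);cv2.imwrite("pics/c3.png",im);print(im.shape)
```

```text
[436.2582325  195.7767568    4.64505643] [ 3.69731522e-01  1.28356571e-01  2.19583422e+00 -5.53269879e-06
  8.17471586e-01 -1.20124697e+00] [-9.29747646e-05  9.99999995e-01 -1.44771392e-05 -3.17801924e-05]
(594, 720, 3)
```

View pics/c3.png

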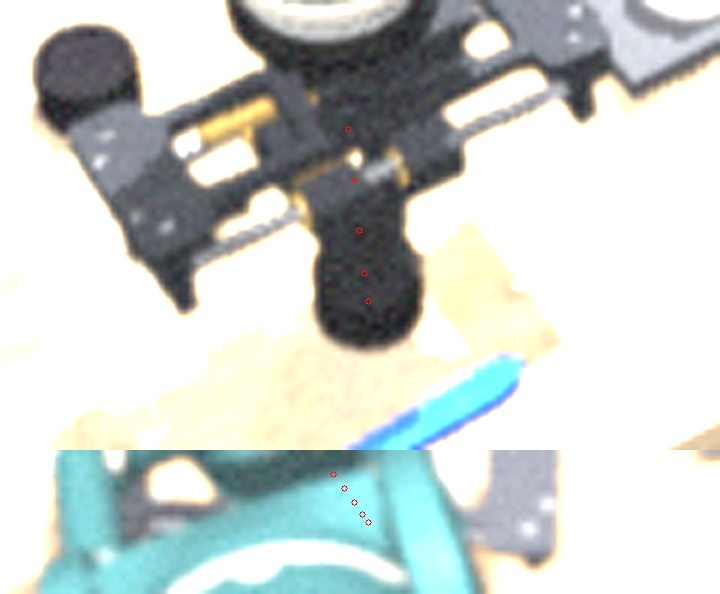

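Emit:
apply_moves(steps=[[[0,0,0],[0,0,-20],0],[[0,0,0],[0,0,-50],0],[[0,0,0],[0,0,-80],0],[[0,0,0],[0,0,-80],0]])

```text
time_s: 5.8
ee_pos: [439.9, 197.2, 89.1]
tcp_rot: [-0.0, 1.0, 0.002, 0.004]
ft_force: [0.5, 0.3, 0.3]
opening: 0.002
finger_force: 0.0
```

Run:
```python
from h import *
s=bot.get_state();print(s["ee_pos"],s["opening"])
f=bot.grab_frame("scene")
print([(r["p"],r["bbox"],np.round(ray(f,*cen(r),13))) for r in bot.regions_of(f,"cap_a")])
u,v=map(int,proj(f,[436,195,40]))
im=cv2.resize(f["pixels"][v-50:v+50,u-60:u+60],None,fx=6,fy=6,interpolation=cv2.INTER_CUBIC)
im=cv2.convertScaleAbs(im,alpha=2,beta=20)
for z in (0,18.7,64):
    a,b=proj(f,[*s["ee_pos"][:2],z+s["ee_pos"][2]]);cv2.circle(im,(int((a-u+60.5)*6),int((b-v+50.5)*6)),4,(0,0,255),1)
for z in (0,26):
    a,b=proj(f,[436.4,195.3,z]);cv2.circle(im,(int((a-u+60.5)*6),int((b-v+50.5)*6)),4,(0,255,0),1)
cv2.imwrite("pics/c4.png",im)
```

```text
[439.87459606 197.21205743  89.06901884] 0.002347997116784507
[(0.67, [190.2, 255.1, 15.3, 17.6], array([584., 252.,  13.])), (0.53, [239.9, 287.3, 20.3, 22.8], array([436., 196.,  13.]))]
```

View pics/c4.png

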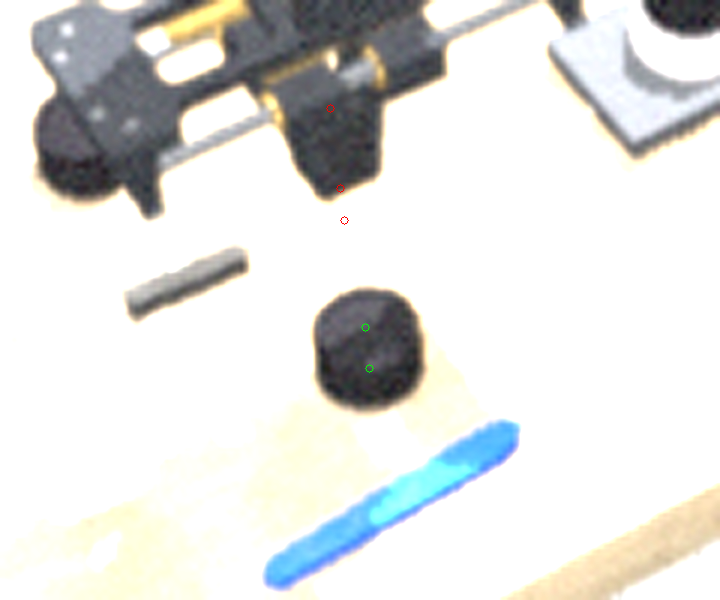

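Emit:
apply_moves(steps=[[[0,0,0],[0,0,40],0],[[0,0,0],[0,0,70],0],[[0,0,0],[0,0,78],0],[[0,0,0],[0,0,80],0],[[0,0,0],[0,0,80],0],[[0,0,0],[0,0,80],0]])

```text
time_s: 6.5
ee_pos: [437.5, 196.3, 5.8]
tcp_rot: [-0.0, 1.0, 0.0, 0.001]
ft_force: [0.1, 0.2, -0.4]
opening: 0.006
finger_force: 0.0
```

Emit:
apply_moves(steps=[[[0,0,0],[0,0,0.5],0],[[0,0,0],[0,0,1],0],[[0,0,0],[0,0,1.5],0],[[0,0,0],[0,0,2],0],[[0,0,0],[0,0,2],0]])

```text
time_s: 7.0
ee_pos: [436.3, 195.8, 2.7]
tcp_rot: [-0.0, 1.0, 0.0, 0.0]
ft_force: [0.0, 0.3, -0.1]
opening: 0.004
finger_force: 0.0
```

Emit:
apply_moves(steps=[[[0,0,0],[0,0,0.5],0],[[0,0,0],[0,0,1],0],[[0,0,0],[0,0,1.5],0],[[0,0,0],[0,0,2],0],[[0,0,0],[0,0,2],0]])

```text
time_s: 7.5
ee_pos: [436.2, 195.7, 0.5]
tcp_rot: [-0.0, 1.0, -0.0, -0.0]
ft_force: [-0.7, 0.7, -0.0]
opening: 0.004
finger_force: 0.0
```

Emit:
apply_moves(steps=[[[0,0,0],[0,0,1],0],[[0,0,0],[0,0,1.5],0],[[0,0,0],[0,0,2],0],[[0,0,0],[0,0,2],0]])

```text
time_s: 7.9
ee_pos: [436.4, 195.8, 0.1]
tcp_rot: [-0.0, 1.0, -0.0, -0.0]
ft_force: [-4.6, -2.4, 12.6]
opening: 0.005
finger_force: 6.5
```

Emit:
apply_moves(steps=[[[0,0,0],[0,0,0.5],0],[[0,0,0],[0,0,1],0],[[0,0,0],[0,0,1.5],0],[[0,0,0],[0,0,1.5],0]])

```text
time_s: 8.3
ee_pos: [436.5, 195.8, 0.0]
tcp_rot: [-0.0, 1.0, -0.0, -0.0]
ft_force: [-9.9, -3.5, 25.5]
opening: 0.003
finger_force: 12.9
```

Run:
```python
from h import *
s=bot.get_state();print(s["ee_pos"],s["opening"],s["ft_force"])
f=bot.grab_frame("scene")
u,v=map(int,proj(f,[436,195,30]))
im=cv2.resize(f["pixels"][v-40:v+30,u-50:u+50],None,fx=8,fy=8,interpolation=cv2.INTER_CUBIC)
im=cv2.convertScaleAbs(im,alpha=3,beta=10)
for z in (0,18.7,64):
    a,b=proj(f,[*s["ee_pos"][:2],z+s["ee_pos"][2]]);cv2.circle(im,(int((a-u+50.5)*8),int((b-v+40.5)*8)),4,(0,0,255),1)
cv2.imwrite("pics/c5.png",im)
```

```text
[4.36490911e+02 1.95849322e+02 3.95925562e-02] 0.00317930584717143 [-9.85690341 -3.5355652  25.50135873]
```

View pics/c5.png

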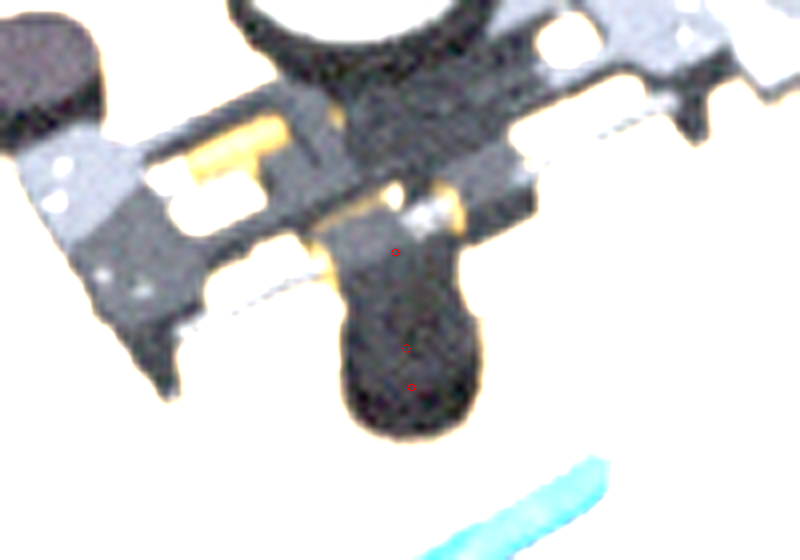

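Emit:
apply_moves(steps=[[[0,0,0],[0,0,-15],0],[[0,0,0],[0,0,-15],1],[[0,0,0],[0,0,-15],1],[[0,0,0],[0,0,-15],1],[[0,0,0],[0,0,-15],1],[[0,0,0],[0,0,-15],1],[[0,0,0],[0,0,-15],1],[[0,0,0],[0,0,-15],1],[[0,0,0],[0,0,-15],1],[[0,0,0],[0,0,-15],1]])

```text
time_s: 9.35
ee_pos: [436.3, 195.8, 12.2]
tcp_rot: [-0.0, 1.0, -0.0, 0.0]
ft_force: [0.8, -0.6, 0.0]
opening: 0.797
finger_force: 0.0
```

Emit:
apply_moves(steps=[[[0,0,0],[0,0,8],1],[[0,0,0],[0,0,13],1],[[0,0,0],[0,0,15],1],[[0,0,0],[0,0,15],1]])

```text
time_s: 9.75
ee_pos: [435.6, 195.5, -3.6]
tcp_rot: [-0.0, 1.0, -0.0, -0.001]
ft_force: [-0.4, -0.4, -0.0]
opening: 1.003
finger_force: 0.0
```

Emit:
apply_moves(steps=[[[0,0,0],[0,0,5],1],[[0,0,0],[0,0,10],1],[[0,0,0],[0,0,14],1],[[0,0,0],[0,0,17],1],[[0,0,0],[0,0,18],1],[[0,0,0],[0,0,18],1]])

```text
time_s: 10.35
ee_pos: [436.1, 195.7, -21.1]
tcp_rot: [-0.0, 1.0, -0.0, -0.0]
ft_force: [-0.4, 0.3, -0.2]
opening: 0.999
finger_force: 0.0
```

Emit:
apply_moves(steps=[[[0,0,0],[0,0,0],0],[[0,0,0],[0,0,0],0],[[0,0,0],[0,0,0],0],[[0,0,0],[0,0,0],0],[[0,0,0],[0,0,0],0],[[0,0,0],[0,0,0],0],[[0,0,0],[0,0,0],0],[[0,0,0],[0,0,0],0]])

```text
time_s: 11.15
ee_pos: [436.3, 195.8, -20.8]
tcp_rot: [-0.0, 1.0, -0.0, 0.0]
ft_force: [0.3, 0.2, 1.3]
opening: 0.483
finger_force: 47.5
```

Emit:
apply_moves(steps=[[[0,0,0],[0,0,-20],0],[[0,0,0],[0,0,-60],0],[[0,0,0],[0,0,-100],0],[[0,0,0],[-10,-40,-110],0],[[0,0,0],[-19,-85,-110],0],[[0,0,0],[-28,-130,-110],0],[[0,0,0],[-37,-175,-110],0],[[0,0,0],[-46,-220,-110],0],[[0,0,0],[-55,-265,-110],0],[[0,0,0],[-63,-310,-110],0]], force=45)

```text
time_s: 12.15
ee_pos: [499.4, -116.1, 89.2]
tcp_rot: [0.0, 1.0, 0.0, 0.0]
ft_force: [0.6, 0.5, 0.3]
opening: 0.479
finger_force: 47.5
```

Emit:
apply_moves(steps=[[[0,0,0],[-5,-40,0],0],[[0,0,0],[-6.8,-58.6,0],0],[[0,0,0],[-6.8,-58.6,0],0],[[0,0,0],[-6.8,-58.6,15],0],[[0,0,0],[-6.8,-58.6,28],0],[[0,0,0],[-6.8,-58.6,28],0],[[0,0,0],[-6.8,-58.6,28],0]])

```text
time_s: 12.85
ee_pos: [505.1, -171.3, 59.8]
tcp_rot: [-0.001, 1.0, 0.001, -0.001]
ft_force: [0.4, -0.1, -0.9]
opening: 0.481
finger_force: 47.5
```

Run:
```python
from h import *
s=bot.get_state();print(s["ee_pos"],s["opening"],s["finger_force"],s["ft_force"])
F=[bot.grab_frame(n) for n in("scene","top")]
for f in F:
    print([(r["p"],r["bbox"],np.round(cen(r),1)) for r in bot.regions_of(f,"cap_a")],"expect cap",hullc(f,506.1,-173,[(22,s["ee_pos"][2]+20.9),(22,s["ee_pos"][2]+46.9)]))
f=F[0];u,v=map(int,proj(f,[506,-173,60]))
im=cv2.resize(f["pixels"][v-50:v+40,u-60:u+60],None,fx=6,fy=6,interpolation=cv2.INTER_CUBIC)
cv2.imwrite("pics/c6.png",cv2.convertScaleAbs(im,alpha=1.8,beta=10))
```

```text
[ 505.08461323 -171.33751947   59.8379777 ] 0.48126832048918966 47.52649652771652 [ 0.39676619 -0.086177   -0.91907392]
[(0.7, [357.8, 190.2, 9.8, 16.6], array([362.5, 197.4])), (0.66, [190.4, 253.6, 19.5, 19.2], array([202.4, 262.4])), (0.47, [349.0, 205.4, 20.3, 14.0], array([358.9, 214. ]))] expect cap [361.71348676 195.55062681]
[(0.8, [217.3, 183.1, 22.1, 18.4], array([227.8, 190.8]))] expect cap [394.94320956 220.51666918]
```

View pics/c6.png

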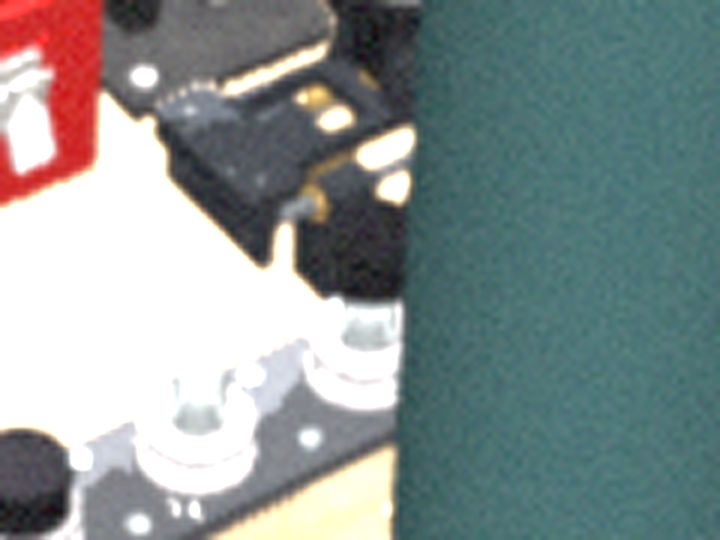

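Emit:
apply_moves(steps=[[[0,0,0],[0,0,10],0],[[0,0,0],[0,0,18],0],[[0,0,0],[0,0,22],0],[[0,0,0],[0,0,22],0],[[0,0,0],[0,0,22],0]])

```text
time_s: 13.55
ee_pos: [505.9, -172.8, 38.8]
tcp_rot: [0.0, 1.0, 0.0, -0.0]
ft_force: [0.4, -0.6, 0.0]
opening: 0.481
finger_force: 47.5
```

Emit:
apply_moves(steps=[[[0,0,0],[0,0,2],0],[[0,0,0],[0,0,4],0],[[0,0,0],[0,0,6],0],[[0,0,0],[0,0,6],0]])

```text
time_s: 13.95
ee_pos: [506.4, -173.4, 33.4]
tcp_rot: [-0.0, 1.0, -0.0, 0.0]
ft_force: [-0.1, -3.5, 1.2]
opening: 0.479
finger_force: 47.5
```

Emit:
apply_moves(steps=[[[0,0,0],[0,-0.4,1],0],[[0,0,0],[0,-0.4,2],0],[[0,0,0],[0,-0.4,3],0],[[0,0,0],[0,-0.4,4],0],[[0,0,0],[0,-0.4,4],0]])

```text
time_s: 14.45
ee_pos: [507.9, -174.1, 30.8]
tcp_rot: [-0.0, 1.0, -0.001, 0.002]
ft_force: [-0.1, -2.4, 7.4]
opening: 0.48
finger_force: 47.3
```

Emit:
apply_moves(steps=[[[0,0,0],[0,0,1.5],0],[[0,0,0],[0,0,3],0],[[0,0,0],[0,0,4.5],0],[[0,0,0],[0,0,6],0],[[0,0,0],[0,0,7.5],0],[[0,0,0],[0,0,8.5],0],[[0,0,0],[0,0,8.5],0]])

```text
time_s: 15.15
ee_pos: [505.8, -173.0, 20.3]
tcp_rot: [-0.0, 1.0, 0.0, -0.0]
ft_force: [-0.2, -1.8, -0.6]
opening: 0.481
finger_force: 47.5
```

Clicked. Now press to the flange.

Emit:
apply_moves(steps=[[[0,0,0],[0,0,0.7],0],[[0,0,0],[0,0,1.4],0],[[0,0,0],[0,0,2],0],[[0,0,0],[0,0,2],0]])

```text
time_s: 15.55
ee_pos: [506.2, -173.0, 19.2]
tcp_rot: [-0.0, 1.0, 0.0, -0.0]
ft_force: [-1.3, -1.0, 4.8]
opening: 0.479
finger_force: 47.4
```

Emit:
apply_moves(steps=[[[0,0,0],[0,0,0.5],0],[[0,0,0],[0,0,0.8],0],[[0,0,0],[0,0,0.8],0],[[0,0,0],[0,0,0.8],0],[[0,0,0],[0,0,0.8],0],[[0,0,0],[0,0,0.8],0],[[0,0,0],[0,0,0.8],0],[[0,0,0],[0,0,0.8],0],[[0,0,0],[0,0,0.8],0],[[0,0,0],[0,0,0.8],0]])

```text
time_s: 16.55
ee_pos: [506.2, -173.1, 19.1]
tcp_rot: [-0.0, 1.0, 0.0, -0.0]
ft_force: [-3.9, 0.2, 10.0]
opening: 0.484
finger_force: 47.3
```

Emit:
apply_moves(steps=[[[0,0,0],[0,0,0],0],[[0,0,0],[0,0,0],0],[[0,0,0],[0,0,0],0],[[0,0,0],[0,0,0],0],[[0,0,0],[0,0,0],0]])

```text
time_s: 17.05
ee_pos: [506.2, -173.1, 19.2]
tcp_rot: [-0.0, 1.0, 0.0, -0.0]
ft_force: [-3.6, 0.7, 10.0]
opening: 0.487
finger_force: 47.3
```

Emit:
apply_moves(steps=[[[0,0,0],[0,0,-1],0.75],[[0,0,0],[0,0,-1],0.75],[[0,0,0],[0,0,-1],0.75],[[0,0,0],[0,0,-1],0.75],[[0,0,0],[0,0,-1],0.75],[[0,0,0],[0,0,-1],0.75],[[0,0,0],[0,0,-20],0.75],[[0,0,0],[0,0,-60],0.75],[[0,0,0],[0,0,-100],0.75],[[0,0,0],[0,0,-100],1]])

```text
time_s: 18.05
ee_pos: [510.8, -175.0, 124.3]
tcp_rot: [-0.0, 1.0, -0.002, 0.005]
ft_force: [0.7, 0.6, 0.6]
opening: 0.818
finger_force: 0.0
```

Emit:
apply_moves(steps=[[[0,0,0],[-9,45,0],1],[[0,0,0],[-18,91,0],1],[[0,0,0],[-27,137,0],1],[[0,0,0],[-36,183,0],1],[[0,0,0],[-45,229,0],1],[[0,0,0],[-54,275,0],1],[[0,0,0],[-63,321,0],1],[[0,0,0],[-72,367,0],1],[[0,0,0],[-82.5,413.6,0],1],[[0,0,0],[-82.5,413.6,0],1]])

```text
time_s: 19.05
ee_pos: [589.0, 245.9, 117.1]
tcp_rot: [-0.002, 1.0, 0.001, 0.0]
ft_force: [-0.6, -0.5, -0.2]
opening: 1.002
finger_force: 0.0
```

Emit:
apply_moves(steps=[[[0,0,0],[0,0,20],1],[[0,0,0],[0,0,40],1],[[0,0,0],[0,0,60],1],[[0,0,0],[0,0,60],1],[[0,0,0],[0,0,60],1]])

```text
time_s: 19.55
ee_pos: [587.8, 239.6, 57.0]
tcp_rot: [0.0, 1.0, -0.0, -0.001]
ft_force: [0.1, 0.6, 0.6]
opening: 0.998
finger_force: 0.0
```

Run:
```python
from h import *
s=bot.get_state();print(s["ee_pos"],s["opening"])
F=[bot.grab_frame(n) for n in("scene","top")]
for f in F:
    print([(round(r["p"],2),r["bbox"],np.round(cen(r),1)) for r in bot.regions_of(f,"cap_a")+bot.regions_of(f,"hub_done")],hullc(f,588.7,240.5,CAP),hullc(f,506.1,-173,DONE))
f=F[1];u,v=map(int,proj(f,[506,-85,60]))
a=cv2.resize(f["pixels"][v-25:v+25,u-60:u+60],None,fx=5,fy=5,interpolation=cv2.INTER_CUBIC)
f=F[0];u,v=map(int,proj(f,[506,-85,60]))
b=cv2.resize(f["pixels"][v-35:v+35,u-60:u+60],None,fx=5,fy=5,interpolation=cv2.INTER_CUBIC)
cv2.imwrite("pics/c7.png",cv2.convertScaleAbs(np.vstack([a,b])[:600],alpha=1.6,beta=10))
```

```text
[587.81113914 239.58364984  57.03474589] 0.9984168398787225
[(0.75, [191.8, 253.2, 19.6, 20.9], array([202.3, 262.2])), (0.65, [292.3, 226.6, 23.6, 24.7], array([302.9, 239. ])), (0.28, [145.3, 291.2, 20.3, 13.8], array([154.5, 297. ]))] [202.32050659 261.9189763 ] [360.08879905 210.65499466]
[(0.68, [384.8, 216.4, 17.4, 18.0], array([392.4, 223.7])), (0.76, [311.2, 213.2, 18.4, 25.9], array([319.1, 225. ]))] [228.29594037 191.32278951] [392.18003212 225.89860032]
```

View pics/c7.png

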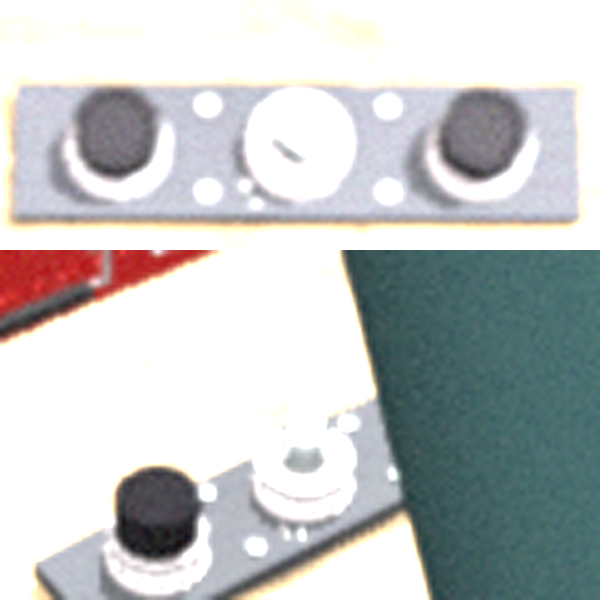

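Emit:
apply_moves(steps=[[[0,0,0],[0,0,25],1],[[0,0,0],[0,0,45],1],[[0,0,0],[0,0,60],1],[[0,0,0],[0,0,70],1],[[0,0,0],[0,0,76],1],[[0,0,0],[0,0,77],1],[[0,0,0],[0,0,77],1]])

```text
time_s: 20.55
ee_pos: [589.0, 240.6, -18.7]
tcp_rot: [-0.0, 1.0, 0.0, 0.0]
ft_force: [0.6, -0.7, 0.2]
opening: 1.0
finger_force: 0.0
```

Emit:
apply_moves(steps=[[[0,0,0],[0,0,0],0],[[0,0,0],[0,0,0],0],[[0,0,0],[0,0,0],0],[[0,0,0],[0,0,0],0],[[0,0,0],[0,0,0],0],[[0,0,0],[0,0,0],0],[[0,0,0],[0,0,0],0],[[0,0,0],[0,0,0],0]], force=45)

```text
time_s: 21.35
ee_pos: [588.6, 240.4, -19.1]
tcp_rot: [-0.0, 1.0, -0.0, -0.0]
ft_force: [-0.3, 0.6, 0.4]
opening: 0.485
finger_force: 45.0
```

Emit:
apply_moves(steps=[[[0,0,0],[0,0,-20],0],[[0,0,0],[0,0,-60],0],[[0,0,0],[0,0,-100],0],[[0,0,0],[10,-40,-110],0],[[0,0,0],[22,-85,-110],0],[[0,0,0],[34,-130,-110],0],[[0,0,0],[45,-175,-110],0],[[0,0,0],[57,-220,-110],0],[[0,0,0],[69,-265,-110],0],[[0,0,0],[79,-305,-110],0]])

```text
time_s: 22.35
ee_pos: [508.6, -66.4, 90.8]
tcp_rot: [-0.0, 1.0, -0.0, -0.0]
ft_force: [0.5, 0.2, -1.2]
opening: 0.483
finger_force: 45.0
```

Emit:
apply_moves(steps=[[[0,0,0],[5.1,-18.5,0],0],[[0,0,0],[5.1,-18.5,0],0],[[0,0,0],[5.1,-18.5,0],0],[[0,0,0],[5.1,-18.5,15],0],[[0,0,0],[5.1,-18.5,30],0],[[0,0,0],[5.1,-18.5,42],0],[[0,0,0],[5.1,-18.5,50],0],[[0,0,0],[5.1,-18.5,50],0],[[0,0,0],[5.1,-18.5,50],0]])

```text
time_s: 23.25
ee_pos: [504.7, -82.7, 40.9]
tcp_rot: [-0.0, 1.0, 0.0, -0.0]
ft_force: [-0.1, 0.9, -0.5]
opening: 0.482
finger_force: 45.0
```

Emit:
apply_moves(steps=[[[0,0,0],[0,0,2],0],[[0,0,0],[0,0,4],0],[[0,0,0],[0,0,6],0],[[0,0,0],[0,0,6],0]])

```text
time_s: 23.65
ee_pos: [504.7, -83.6, 35.0]
tcp_rot: [-0.0, 1.0, -0.0, 0.0]
ft_force: [-0.7, -2.3, 0.9]
opening: 0.485
finger_force: 45.0
```

Contact at +14 mm, as expected. Press through the click.

Emit:
apply_moves(steps=[[[0,0,0],[0,-0.3,1],0],[[0,0,0],[0,-0.3,2],0],[[0,0,0],[0,-0.3,3],0],[[0,0,0],[0,-0.3,4],0],[[0,0,0],[0,-0.3,4],0]])

```text
time_s: 24.15
ee_pos: [505.9, -83.9, 32.0]
tcp_rot: [-0.0, 1.0, -0.0, 0.001]
ft_force: [-1.2, -3.4, 3.8]
opening: 0.48
finger_force: 45.0
```

Emit:
apply_moves(steps=[[[0,0,0],[0,0,1.5],0],[[0,0,0],[0,0,3],0],[[0,0,0],[0,0,4.5],0],[[0,0,0],[0,0,6],0],[[0,0,0],[0,0,7.5],0],[[0,0,0],[0,0,8.5],0],[[0,0,0],[0,0,8.5],0]])

```text
time_s: 24.85
ee_pos: [504.3, -83.2, 22.1]
tcp_rot: [-0.0, 1.0, 0.0, -0.0]
ft_force: [0.7, -1.0, -0.2]
opening: 0.485
finger_force: 45.0
```

Emit:
apply_moves(steps=[[[0,0,0],[0,0,0.7],0],[[0,0,0],[0,0,1.4],0],[[0,0,0],[0,0,2],0],[[0,0,0],[0,0,2.2],0],[[0,0,0],[0,0,2.2],0]])

```text
time_s: 25.35
ee_pos: [504.8, -83.3, 20.9]
tcp_rot: [-0.0, 1.0, 0.0, 0.0]
ft_force: [-1.2, 0.4, 5.8]
opening: 0.48
finger_force: 45.0
```

Emit:
apply_moves(steps=[[[0,0,0],[0,0,0.5],0],[[0,0,0],[0,0,0.8],0],[[0,0,0],[0,0,0.8],0],[[0,0,0],[0,0,0.8],0],[[0,0,0],[0,0,0.8],0],[[0,0,0],[0,0,0.8],0],[[0,0,0],[0,0,0.8],0],[[0,0,0],[0,0,0.8],0],[[0,0,0],[0,0,0.8],0],[[0,0,0],[0,0,0.8],0]])

```text
time_s: 26.35
ee_pos: [504.8, -83.3, 20.8]
tcp_rot: [-0.0, 1.0, 0.0, 0.0]
ft_force: [-5.1, 0.8, 11.2]
opening: 0.486
finger_force: 45.0
```

Emit:
apply_moves(steps=[[[0,0,0],[0,0,0],0],[[0,0,0],[0,0,0],0],[[0,0,0],[0,0,0],0],[[0,0,0],[0,0,0],0],[[0,0,0],[0,0,0],0]])

```text
time_s: 26.85
ee_pos: [504.8, -83.3, 20.8]
tcp_rot: [-0.0, 1.0, 0.0, 0.0]
ft_force: [-3.8, 0.0, 11.3]
opening: 0.482
finger_force: 45.0
```

```bash
python3 -c "from plant import bot;print(bot.close_job())"
```

```text
the job is handed in; nothing more can be done
None
```

Both loose caps are clicked home, one on each bare hub, and I handed the job in with the gripper still pressing the second cap (middle hub) at about 11 N; the hand-in call gave no pass or fail result.

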